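# Unlock and open the die gate of a melt-flow station

## Robot

A 6-joint arm with a two-finger parallel gripper is mounted at the origin on the work surface. World frame = base frame: x ahead of the robot, y to its left, z up, the work surface at z = 0. Lengths are in m, angles in rad, forces in N, time in s.
With the tool pointing down it reaches from about 0.4 to 0.925 m from the base axis. Payload 3.4 kg.
Tool frame: the origin (TCP) lies midway between the tips of the shut fingers; the grasp point (between the pads) lies 19 mm behind it; z points along the fingers, x is the direction in which the jaws open and shut, and the axes are right-handed (so a half turn about z gives the same grasp; the last joint's range is limited). The gripper opens to 85 mm and grips with 20 to 120 N. Pads are 22 mm wide; open, the fingers measure 114 mm over their backs; the gripper's body (76 mm by 85 mm) begins 54 mm behind the grasp point. The pads swing forward as they close: fully open they stand 13 mm farther back than shut.
Start: joints at [1.127, 0.307, 1.506, -0, 1.328, -0.073], TCP at [0.208, 0.536, 0.231] pointing down, gripper open.
Joint ranges: [-3.12, 3.12], [-1.05, 2.28], [0.14, 2.33], [-1.42, 4.57], [0.1, 2.73], [-2.68, 2.68]. Speed limits (rad/s): [2.57, 2.57, 3.14, 3.14, 3.14, 3.14].

## Interface

Orientations are given as a unit quaternion [w, x, y, z].
In Python, from cell import * gives the robot as it stands.
- The arm moves only by the tool send_rows, never from a script. Its arguments are lists of equal length, an entry for each row: "xyz": the shift along the tool's x, y, z in mm, a list of three; "angular": the turn, a rotation vector about the tool's x, y, z in degrees, a list of three; "gripper": the opening, from 0 (shut) to 1 (fully open). A call has 1 to 20 rows; each row is the pose to reach, as a shift and turn from the pose commanded when the call began, along the tool's axes at that moment; what a row does not reach only later rows make up. A row lasts 1/12 s, in which the tool goes at most 41.7 mm and 7.16 degrees, less where a joint would pass 70% of its speed; a pose out of reach is approached as far as the arm can. A call with a gripper value outside its range is refused whole. The fingers move at their own pace and stop on an object; "grip_force" is the grip in N (left out, the last holds). Time passes only in rows, so rows that repeat a pose let the fingers close. It gives the time, the measured TCP pose, the force and the opening at its end, in the units of the state.
- state(): the state, without advancing time (a new reading comes with each control period).
- read_camera(name): name is "scene" or "side" or "wrist"; returns a dict with "img" (384x512x3 uint8, blue, green, red), "depth" (384x512 float32, m along the optical axis (not along the pixel's ray), 0 where there is no reading), "fovy" (degrees; the focal length in pixels is half the picture's height over the tangent of half this angle, whatever the lens; pixels are square), "cx", "cy" (the principal point, pixels), "R" (3x3) and "t" (3): a world point X has camera coordinates R X + t. Camera axes: x right, y down, z forward; pixel columns grow to the right and rows downward; lengths in m; the calibration is good to about 2 mm. A picture is of the moment at which its call begins.
- hand_in(): hands the job in, once; it reports no verdict.
The state is a dict: "clock": time; "joints": joint angles; "joint_velocities": joint speeds; "joint_torque": joint torques, N m; "position": TCP position; "ee_rot": TCP orientation; "ft_force": force on the tool from outside, world axes, zero at the start; "wrist_torque": the same for the moment, N m; "width": finger opening in m.
Only numpy, scipy, OpenCV 4.12 (cv2) and the standard library are available. Lean on these libraries where they do the work, as an engineer would, in place of code of your own. Each camera call takes 0.05 s, during which the arm holds its last target. There are 200 camera calls.

## Task

Draw the lock pin out of the die station and park it in the side notch of the rack, its collar sitting down flat in the pocket of the notch's saddle, and let go of it. Only when the pin is parked, slide the die gate fully open by its post. Leave everything else on the bench where it is.

Things in the scene. Friction and masses are not known exactly. Their poses are not given: they have to be found in the camera images.
- pin: Lock pin: steel shank 16 mm in diameter, 80 mm long below the collar, chamfered tip; collar 30 mm in diameter, 6 mm thick; grey round handle above, 24 mm in diameter, 50 mm long. Origin: centre of the collar's underside; z along the pin to the handle's top (56 mm up); x, y mean nothing (round). Starts fully home in the bore, collar on the bridge, leaning 35 degrees from vertical. 0.15 to 0.3 kg.
- bore: Fixed aluminium bridge (64 mm x, 56 mm y) on the white die station. Origin: centre of the bore's mouth on its top face, 125 mm above the bench; z out along the bore, 35 degrees from vertical; x up the slope; y level, along the gate. Bore 19 mm wide, 30 mm deep; the gate (32 to 46 mm below the mouth) and deck have 20 mm holes below it. Draw the pin over 82 mm along z to clear it.
- head_edge (a point): Middle of the lower front edge of the station's white head (fixed), which overhangs from the up-slope side: 90 mm wide, underside level 95 mm above the bore's mouth, front face upright and nearly straight above the mouth. There is no room for a vertical gripper over the pin: come in tilted, along the pin. The point's own axes are the station's (z up).
- gate (a joint): Slide of the steel die gate: 0 closed (the pin holds it, with about 2 mm of play), 0.05 m fully open at its stop. Slides level towards -y of bore, stays where left; friction about 3 N.
- gate_post (a point): Centre of the top of the gate's upright grey post, 18 mm in diameter, standing 52 mm out of the gate, parallel to the bore's axis, 95 mm to -y of the bore; moves with the gate. The point's axes are those of bore.
- notch: Fixed aluminium notch plate of the rack, 64 mm (x) wide, 10 mm thick, tilted 25 degrees, with a slot 18.5 mm wide along y. Origin: slot's middle line, on the plate's top face, 120 mm above the bench, where the collar belongs if the saddle is set farthest out; z out of the plate along the parked pin; x up the slope; y level, out of the open side. Below, a support stands at y under -53 mm.
- notch_mouth (a point): Middle of the slot's open side at the plate's top face, 25 mm to +y of notch (same axes). Beyond it two guide lips flare out to y +43 mm, 6 mm above the face. On the plate sits a stiff steel saddle, 64 by 50 mm, that frames the pocket for the collar: 35 mm (x) by 34.5 mm (y), rim 6 mm high all round, cut by the slot on the open side; the plate's face is its floor.
- notch_deep (a point): Where the collar's underside centre belongs if the saddle is set farthest in: 30 mm to -y of notch (same axes). The saddle is set anywhere from there to notch and its pose is not told: see or feel it. A tongue of the saddle closes the slot 9.5 mm behind the pocket's seat, so the shank, brought in sideways with the collar over the rim, meets it 1.5 mm past the seat; then lower.
- rack: The white rack that carries the notch plate (fixed). Origin on the bench under the notch origin; foot 110 by 120 mm.
- die_block: Bystander: fixed aluminium block with six holes, 90 by 120 by 35 mm, origin under its centre. It and the rack may stand in either of two places.
- screwdriver: Bystander: screwdriver lying on the bench, 170 mm long.
- jar: Bystander: closed clear jar, 60 mm in diameter, 85 mm high, origin under its centre.
- weight: Bystander: steel weight with a small neck, 66 mm in diameter, 42 mm high, origin under its centre.
- brush: Bystander: hand brush lying on the bench.
- bottle: Bystander: white bottle, 60 mm in diameter, 140 mm high, origin under its centre.
- cup: Bystander: steel cup, 72 mm in diameter, 85 mm high, origin under its centre.
- wrench: Bystander: wrench lying on the bench.
Mind the look-alikes: they are no part of the job. Leave any blue or pink look-alike of the rack alone.

How it is judged:
On the way, in this order (a step that is already met when the one before it is completed fails the run):
1. the pin is drawn clear of the bore, with the gate still closed (z of pin in the frame of bore above 0.082 m and value of joint gate below 0.006 m), for 0.1 s.
2. the pin is parked in the notch, collar down in the pocket, and let go, with the gate still closed (x of pin in the frame of notch between -0.004 and 0.004 m and y of pin in the frame of notch between -0.034 and 0.004 m and z of pin in the frame of notch between -0.003 and 0.003 m and angle between the z axis of pin and the z axis of notch, either way round below 0.1 rad and contact force between the fingers and pin below 0.5 N and value of joint gate below 0.006 m), for 0.3 s.
At the end, for the whole second after the job is handed in: The pin stands at rest in the rack's notch, let go, its collar flat in the pocket (wherever the saddle is set; within 4 mm of the slot's middle, within 3 mm of the pocket's floor in height and within 0.1 rad), and the gate is open to within 4 mm of its 50 mm stop and at rest (x of pin in the frame of notch between -0.004 and 0.004 m and y of pin in the frame of notch between -0.034 and 0.004 m and z of pin in the frame of notch between -0.003 and 0.003 m and angle between the z axis of pin and the z axis of notch, either way round below 0.1 rad and contact force between the fingers and pin below 0.5 N and value of joint gate above 0.046 m and velocity of joint gate below 0.005 m/s and linear speed of pin below 0.01 m/s); the robot touches nothing.
It fails at once if a bystander is moved by more than 20 mm (distance of any of screwdriver, jar, weight, brush, bottle, cup, wrench from where it was at the start of the episode above 0.02 m).
It fails at once if the gate is opened before the pin is parked (moved more than 10 mm while the pin is away from the notch) (value of joint gate above 0.01 m and distance between pin and notch above 0.05 m).
It also fails if it takes over 53 s, if anything falls off the work surface, if the arm or the gripper's body presses on something with over 40 N, if the wrist force passes 120 N, or if a joint passes its speed limit or range.

## Working session

There is one attempt and no reset: what is moved stays moved. The work goes in short steps, Python scripts to look and compute and a tool call to move; the robot and the scene stay as the last step left them, time stands still between calls to the robot, and variables do not carry over. Pictures are saved under pics/ and viewed, about 8 in all and at most 12, crops included, and the job is handed in when it is done.

Besides the shell and the picture viewer there is one more tool, called after "Request:" as name(argument=value, ...), one argument or row to a line, values as JSON. send_rows: Moves the arm, as the interface text tells. Its arguments: {"type":"object","properties":{"xyz":{"type":"array"},"angular":{"type":"array"},"gripper":{"type":"array"},"grip_force":{"type":"number"}},"required":["xyz","angular","gripper"]}

```bash
mkdir -p pics; ls; python3 - <<'E'
from cell import *
import cv2, numpy as np
print(state())
for n in ("scene","side"):
    c=read_camera(n); np.savez(n+"0.npz",**c); cv2.imwrite(f"pics/{n}0.png",c["img"])
    print(n,c["fovy"],c["cx"],c["cy"],c["R"].tolist(),c["t"])
E
```

```text
pics
{'clock': 0.0, 'joints': array([ 1.12752263e+00,  3.07582054e-01,  1.50770334e+00, -6.18647969e-07,
        1.32840552e+00, -7.35218316e-02]), 'joint_velocities': array([ 0.00142455,  0.00037758, -0.00114586,  0.00136892,  0.0006882 ,
        0.00062007]), 'joint_torque': array([-3.94752988e-06, -4.57553208e+01, -2.51914448e+01,  5.05245168e-05,
        1.31706827e-02, -2.73245030e-05]), 'position': array([0.2075221 , 0.53547651, 0.23036457]), 'ee_rot': array([ 5.27912807e-04,  8.25040131e-01,  5.65073164e-01, -9.06633908e-04]), 'ft_force': array([ 0.43988681, -0.10972852, -0.54196706]), 'wrist_torque': array([ 0.00078124, -0.00471557, -0.00035387]), 'width': 0.08573496256482452}
scene 49.511316073170384 258.69861416929496 190.19063419368814 [[-0.7185383766608593, 0.6953534911196272, -0.013642714294580121], [0.510788746305185, 0.5143036186177018, -0.6889024927554809], [-0.47201425604906705, -0.501971423752871, -0.7247256252002969]] [ 0.37621081 -0.0995964   1.68123248]
side 47.32650166872989 257.8350372234939 190.9413280803024 [[0.9139854320199646, -0.40573261938108, -0.0034163760691934865], [-0.26278606007422706, -0.5855153016758883, -0.7668867700867308], [0.3091506375311933, 0.7018211118750712, -0.6417733324472865]] [-0.44576544  0.21104815  1.36614886]
```

```bash
python3 - <<'E'
import cv2,numpy as np
a=[cv2.resize(cv2.imread(f"pics/{n}0.png"),(800,600),interpolation=cv2.INTER_CUBIC) for n in("scene","side")]
for n,i in zip(("scene","side"),a): cv2.imwrite(f"pics/{n}0b.png",i)
E
```

```text
(no output)
```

View pics/scene0b.png

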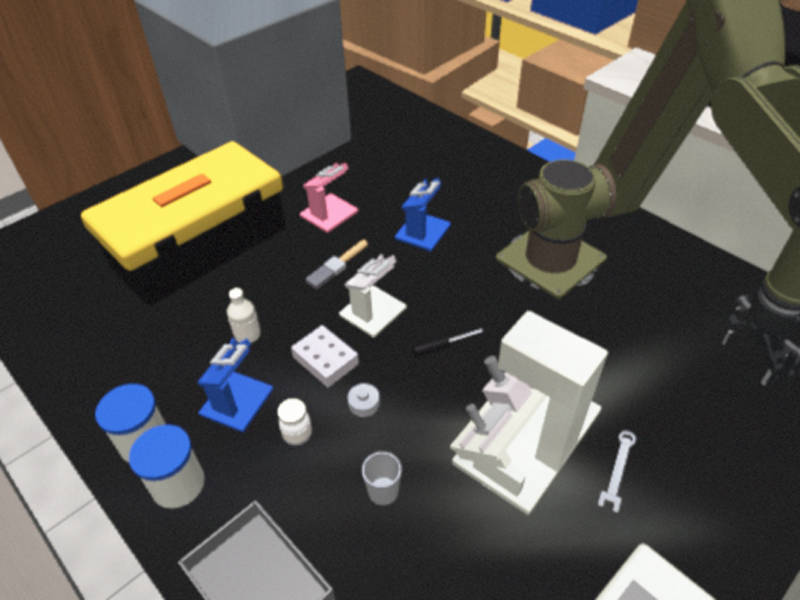

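View pics/side0b.png

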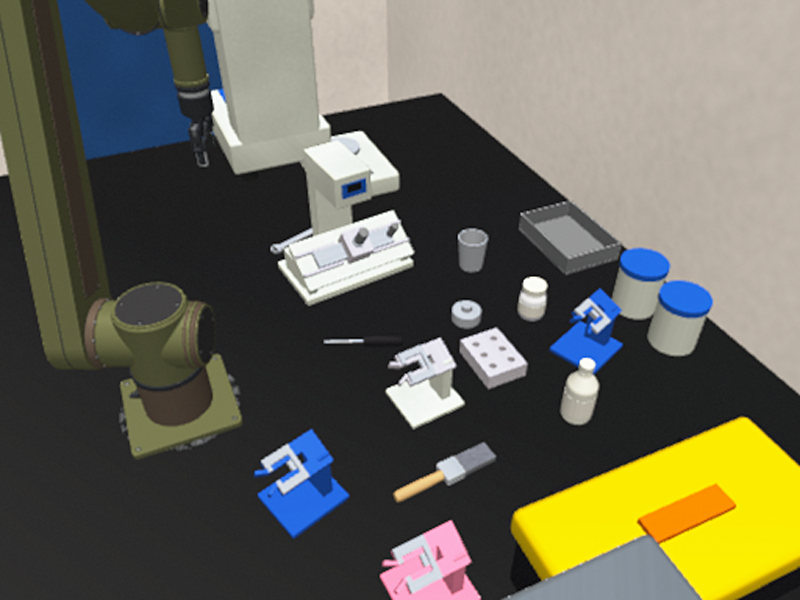

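Scene view (800x600): station pin handle at about (493,367), gate post (477,418), white rack's notch (372,272). Side view: pin (361,237), post (393,229), notch (425,360). The open side of the notch faces the robot.

```bash
cat > h.py <<'E'
import numpy as np,cv2
from scipy.spatial.transform import Rotation as Rn
def f(c): return 192/np.tan(np.radians(float(c["fovy"]))/2)
def load(n): return dict(np.load(n+".npz"))
def unproj(c,u,v,d):
    F=f(c); p=np.stack([(u-c["cx"])/F*d,(v-c["cy"])/F*d,d],-1); return (p-c["t"])@c["R"]
def cloud(c):
    v,u=np.mgrid[:384,:512]; return unproj(c,u,v,c["depth"])
def ray(c,u,v):
    o=-c["R"].T@c["t"]; d=c["R"].T@np.array([(u-c["cx"])/f(c),(v-c["cy"])/f(c),1]); return o,d/np.linalg.norm(d)
def tri(*a): # (c,u,v)...
    A=np.zeros((3,3));b=np.zeros(3);rs=[ray(*x) for x in a]
    for o,d in rs: P=np.eye(3)-np.outer(d,d);A+=P;b+=P@o
    X=np.linalg.solve(A,b); return X,[np.linalg.norm((np.eye(3)-np.outer(d,d))@(X-o)) for o,d in rs]
def proj(c,X): p=c["R"]@X+c["t"]; return f(c)*p[:2]/p[2]+[c["cx"],c["cy"]]
def tile(img,x,y,w,h,s):
    t=cv2.resize(img[y:y+h,x:x+w],None,fx=s,fy=s,interpolation=cv2.INTER_CUBIC)
    for k in range(0,w,10): cv2.line(t,(k*s,0),(k*s,8 if (x+k)%50 else 20),(0,255,255),1)
    for k in range(0,h,10): cv2.line(t,(0,k*s),(8 if (y+k)%50 else 20,k*s),(0,255,255),1)
    return t
E
python3 - <<'E'
from h import *
a=load("scene0");b=load("side0")
A=tile(a["img"],280,190,110,140,4); B=tile(b["img"],170,80,110,120,3)
C=tile(a["img"],210,150,60,70,5); D=tile(b["img"],240,210,65,70,5)
im=np.zeros((600,800,3),np.uint8)
im[:560,:440]=A
im[:360,450:780]=B
cv2.imwrite("pics/c1.png",im)
im=np.zeros((600,800,3),np.uint8)
C=tile(a["img"],210,155,56,60,7); D=tile(b["img"],242,210,56,65,7)
im[:420,:392]=C; im[:455,400:792]=D
cv2.imwrite("pics/c2.png",im)
E
```

```text
(no output)
```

View pics/c1.png

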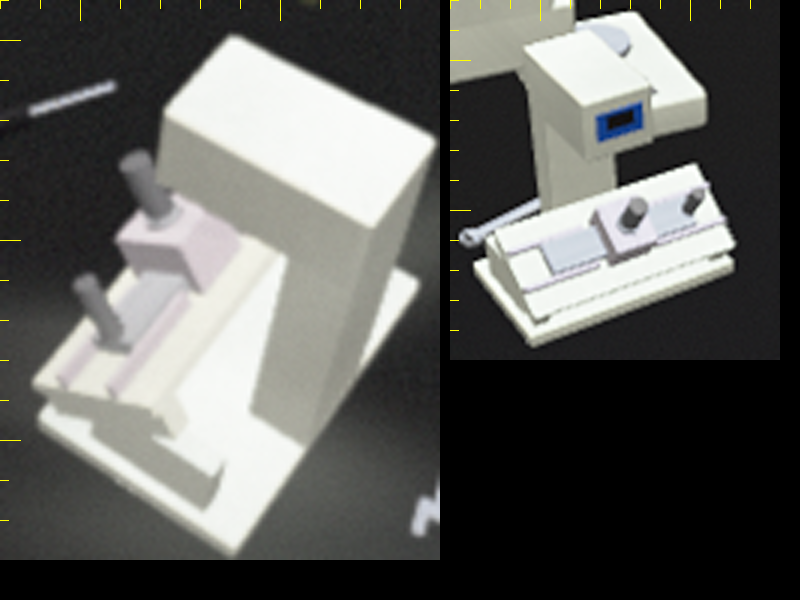

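View pics/c2.png

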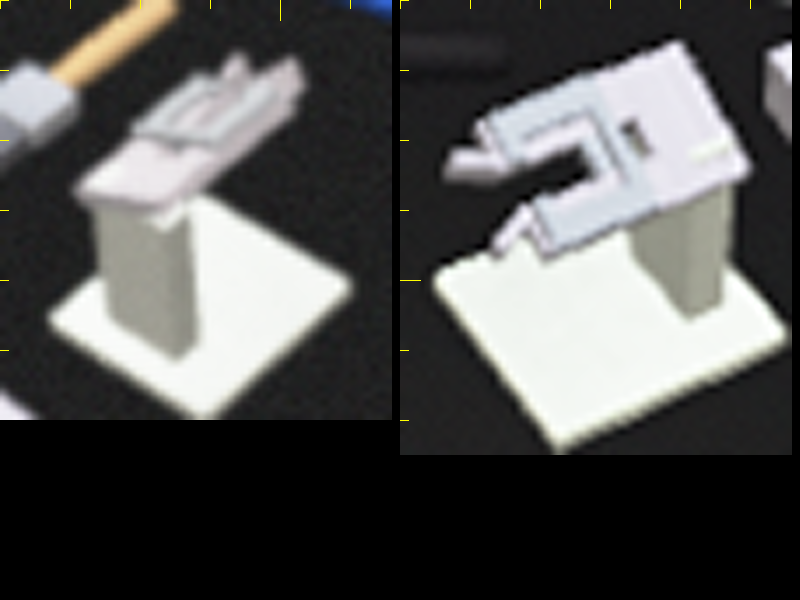

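Crops: scene – handle top (313.7,229.5), post top (301.3,260.3); side – handle top (232.3,148), post top (252.3,144.7). The rack's saddle (bluish) looks set near the outer end of the plate; foot corners are clear in both views.

```bash
python3 - <<'E'
from h import *
a=load("scene0");b=load("side0")
S=lambda x,y,s,ox,oy:(ox+x/s,oy+y/s)
def T(n,p,q): X,r=tri((a,*p),(b,*q)); print(n,X.round(4),np.round(r,4)); return X
ht=T("handle top",(313.7,229.7),(232.5,148));pt=T("post top",(301.3,260.3),(252.4,144.8))
sa=lambda x,y:S(x,y,7,210,155); sb=lambda x,y:S(x-400,y,7,242,210)
# foot visible corners: match: scene near (205,418), left(50,320), right(352,285)
for c,nm,pts in((a,"scene",[sa(50,320),sa(205,418),sa(352,285)]),(b,"side",[sb(435,280),sb(560,447),sb(785,335)])):
    for p in pts:
        o,d=ray(c,*p); k=(0.012-o[2])/d[2]; print(nm,np.round(p,1),(o+k*d).round(4))
# notch plate corners, back end
T("plate back up?",sa(76,192),sb(683,42)); T("plate back other",sa(165,212),sb(750,168)); 
T("swap", sa(165,212),sb(683,42))
# depth planes
for c,u,v in((b,*sb(700,110)),(b,*sb(690,80)),(a,*sa(140,180))):
    P=cloud(c)[int(v)-2:int(v)+3,int(u)-2:int(u)+3].reshape(-1,3); m=P.mean(0); n=np.linalg.svd(P-m)[2][2]; n*=np.sign(n[2]); print("plane",m.round(4),n.round(3),np.degrees(np.arccos(n[2])))
# station head top/ bridge planes & base yaw from scene base plate corners
for p in ((38,422),(232,555),(418,285)):
    o,d=ray(a,*S(*p,4,280,190)); k=(0.012-o[2])/d[2]; print("st foot",(o+k*d).round(4))
for p in ((530,345),(735,265),(475,265)):
    o,d=ray(b,170+(p[0]-450)/3,80+p[1]/3); k=(0.012-o[2])/d[2]; print("st foot side",(o+k*d).round(4))
E
```

```text
handle top [0.4714 0.1836 0.1699] [0.0015 0.0015]
post top [0.5612 0.2171 0.1379] [0.0016 0.0016]
scene [217.1 200.7] [ 0.517 -0.228  0.012]
scene [239.3 214.7] [ 0.5043 -0.1199  0.012 ]
scene [260.3 195.7] [ 0.386  -0.1334  0.012 ]
side [247. 250.] [ 0.3861 -0.1453  0.012 ]
side [264.9 273.9] [ 0.3975 -0.2547  0.012 ]
side [297.  257.9] [ 0.5141 -0.2382  0.012 ]
plate back up? [ 0.5057 -0.1804  0.1393] [0.016 0.016]
plate back other [ 0.4894 -0.1948  0.0921] [0.0231 0.0231]
swap [ 0.495  -0.1576  0.128 ] [0.0044 0.0044]
plane [ 0.4914 -0.186   0.1158] [0.829 0.068 0.555] 56.318021507021875
plane [ 0.5063 -0.1511  0.096 ] [ 0.909 -0.129  0.396] 66.69599276030006
plane [ 0.4787 -0.189   0.1213] [ 0.057 -0.464  0.884] 27.865862859709072
st foot [0.6119 0.2266 0.012 ]
st foot [0.5904 0.3965 0.012 ]
st foot [0.3019 0.3579 0.012 ]
st foot side [0.3237 0.1744 0.012 ]
st foot side [0.6153 0.2186 0.012 ]
st foot side [0.3078 0.3567 0.012 ]
```

```bash
cat >> h.py <<'E'
def frame(o,yaw,tilt):
    # y dir at yaw (deg) world, x upslope
    y=np.array([np.cos(np.radians(yaw)),np.sin(np.radians(yaw)),0]); up=np.array([0,0,1.]); xh=np.cross(y,up)
    t=np.radians(tilt); z=np.cos(t)*up-np.sin(t)*xh; x=np.cross(y,z)
    return np.array(o,float),np.stack([x,y,z],1)
BORE=frame([.467,.2154,.125],188,35)
def tool(F,p=(0,0,0),sx=-1):
    # tool orientation: z=-Fz, x=sx*Fy ; tcp at p (m) in F
    o,R=F; z=-R[:,2]; x=sx*R[:,1]; return o+R@np.array(p),np.stack([x,np.cross(z,x),z],1)
def cur(s): 
    q=s["ee_rot"]; return np.array(s["position"]),Rn.from_quat([q[1],q[2],q[3],q[0]]).as_matrix()
def rel(c,t,n=""):
    d=c[1].T@(t[0]-c[0])*1e3; w=Rn.from_matrix(c[1].T@t[1]).as_rotvec(degrees=True)
    print(n,d.round(1).tolist(),w.round(2).tolist(),"rows",max(np.linalg.norm(d)/41.7,np.linalg.norm(w)/7.16).round(1))
def inF(F,X): return (np.asarray(X)-F[0])@F[1]
E
python3 - <<'E'
from h import *; from cell import *
c=cur(state()); t=tool(BORE,(0,0,.13))
rel(c,(np.array([.22,.5,.45]),c[1]),"up"); rel(c,(np.array([.46,.06,.42]),t[1]),"mid"); rel(c,t,"pre")
a=load("scene0");b=load("side0")
N=frame([.44,-.185,.12],186.8,25)
for c in(a,b):
    P=cloud(c).reshape(-1,3); h=P[(abs(P[:,0]-.45)<.2)&(abs(P[:,1]-.3)<.15)]; print("head top",np.percentile(h[:,2],[95,99,100]))
    q=inF(N,P); m=(abs(q[:,2])<.02)&(abs(q[:,0])<.06)&(abs(q[:,1])<.12)&(P[:,2]>.08); q=q[m]; print(m.sum(),np.percentile(q,[1,5,25,50,75,95,99],axis=0).round(4).tolist())
    k=c["img"].copy()
E
```

```text
up [-29.1, 24.4, -219.5] [0.0, 0.0, 0.0] rows 5.3
mid [-352.5, 407.2, -188.9] [31.66, 18.65, 58.81] rows 13.7
pre [-269.9, 394.0, -0.6] [31.66, 18.65, 58.81] rows 11.5
head top [0.30048902 0.30250817 0.30642868]
395 [[-0.0433, -0.0576, -0.0186], [-0.0379, -0.0555, -0.0137], [-0.024, -0.0431, 0.0002], [-0.0027, -0.0099, 0.0047], [0.0158, 0.0231, 0.0085], [0.0231, 0.0531, 0.0116], [0.0245, 0.0607, 0.0132]]
head top [0.30017653 0.30272753 0.30531296]
705 [[-0.0424, -0.0548, -0.0148], [-0.0412, -0.0503, -0.0022], [-0.0299, -0.0306, 0.0037], [-0.0107, -0.002, 0.0066], [0.0075, 0.0253, 0.0098], [0.019, 0.0509, 0.0137], [0.0213, 0.062, 0.016]]
```

Request:
send_rows(
  xyz=[
    [-29,24,-220],
    [-29,24,-220],
    [-29,24,-220],
    [-29,24,-220],
    [-29,24,-220],
    [-29,24,-220],
    [-352,407,-189],
    [-352,407,-189],
    [-352,407,-189],
    [-352,407,-189],
    [-352,407,-189],
    [-352,407,-189],
    [-352,407,-189],
    [-352,407,-189],
    [-352,407,-189],
    [-352,407,-189],
    [-352,407,-189],
    [-352,407,-189],
    [-352,407,-189],
    [-352,407,-189],
  ],
  angular=[
    [0,0,0],
    [0,0,0],
    [0,0,0],
    [0,0,0],
    [0,0,0],
    [0,0,0],
    [31.66,18.65,58.81],
    [31.66,18.65,58.81],
    [31.66,18.65,58.81],
    [31.66,18.65,58.81],
    [31.66,18.65,58.81],
    [31.66,18.65,58.81],
    [31.66,18.65,58.81],
    [31.66,18.65,58.81],
    [31.66,18.65,58.81],
    [31.66,18.65,58.81],
    [31.66,18.65,58.81],
    [31.66,18.65,58.81],
    [31.66,18.65,58.81],
    [31.66,18.65,58.81],
  ],
  gripper=[1,1,1,1,1,1,1,1,1,1,1,1,1,1,1,1,1,1,1,1],
  grip_force=60,
)

```text
clock: 1.77
position: [0.4615, 0.0585, 0.4189]
ee_rot: [-0.301, 0.951, 0.064, -0.021]
ft_force: [-0.5, -0.5, -0.5]
width: 0.0853
```

```bash
python3 - <<'E'
from h import *; from cell import *
s=state();c=cur(s); print(s["clock"],s["position"],s["joints"].round(2)); rel(c,tool(BORE,(0,0,.13)),"pre")
E
```

```text
1.7667 [0.46150499 0.0585045  0.41893667] [-0.38  0.15  1.42  0.55  1.86 -0.44]
pre [27.2, 42.3, 199.4] [-0.15, -0.06, -0.25] rows 4.9
```

Request:
send_rows(
  xyz=[
    [27,42,60],
    [27,42,100],
    [27,42,140],
    [27,42,180],
    [27,42,199],
    [27,42,199],
    [27,42,199],
  ],
  angular=[
    [0,0,-0.2],
    [0,0,-0.2],
    [0,0,-0.2],
    [0,0,-0.2],
    [0,0,-0.2],
    [0,0,-0.2],
    [0,0,-0.2],
  ],
  gripper=[1,1,1,1,1,1,1],
)

```text
clock: 2.35
position: [0.4726, 0.1466, 0.2321]
ee_rot: [-0.302, 0.951, 0.069, -0.023]
ft_force: [0.2, 0.3, 1.0]
width: 0.0855
```

```bash
python3 - <<'E'
from h import *; from cell import *
s=state();c=cur(s); print(s["clock"],s["position"]); rel(c,tool(BORE,(0,0,.13)),"pre")
w=read_camera("wrist"); np.savez("w1.npz",**w)
R=w["R"]; cam=-R.T@w["t"]; print("cam in tool",c[1].T@(cam-c[0]),(c[1].T@R.T).round(3).tolist())
im=w["img"].copy()
for z in(0,.006,.056):
    p=proj(w,BORE[0]+BORE[1]@[0,0,z]); print(z,p); cv2.circle(im,tuple(int(x) for x in p),2,(0,0,255),-1)
p=proj(w,BORE[0]+BORE[1]@[0,-.095,.02]); print(p); cv2.circle(im,tuple(int(x) for x in p),2,(0,255,0),-1)
cv2.imwrite("pics/w1.png",cv2.resize(im,(800,600)))
E
```

```text
2.35 [0.47256749 0.14661914 0.23211997]
pre [4.0, 5.0, -2.8] [-0.22, 0.33, 0.25] rows 0.2
cam in tool [ 0.00063423 -0.07780706 -0.14243545] [[1.0, -0.0, 0.001], [-0.0, 0.953, 0.304], [-0.001, -0.304, 0.953]]
0 [263.10480985 188.03019686]
0.006 [263.15982376 189.97039496]
0.056 [263.72527536 209.91241063]
[374.13725763 195.46112576]
```

View pics/w1.png

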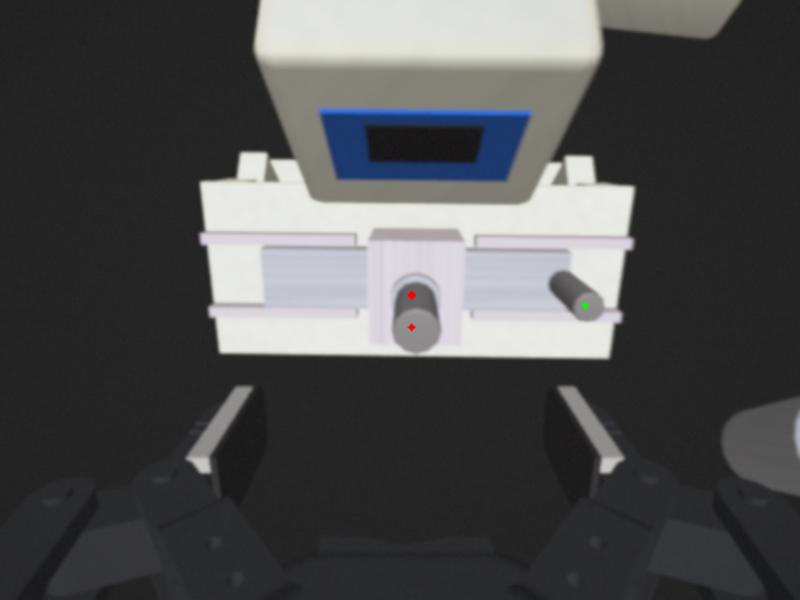

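Handle top at (417,330) vs predicted (412,328); post at (587,306) matches. Bore is about 2.5 mm further along tool x, ~1 mm along tool y; yaw is right. Advancing partway open, then re-reading.

```bash
sed -i 's/BORE=.*/BORE=frame([.4696,.2145,.125],188,35)/' h.py; python3 - <<'E'
from h import *; from cell import *
s=state();c=cur(s); print(s["clock"],s["position"]); rel(c,tool(BORE,(0,0,.08)),"a");rel(c,tool(BORE,(0,0,.016)),"grasp")
E
```

```text
2.4 [0.47474425 0.1454742  0.23368518]
a [4.5, 5.9, 48.6] [-0.13, 0.08, 0.33] rows 1.2
grasp [4.6, 6.1, 112.6] [-0.13, 0.08, 0.33] rows 2.7
```

Request:
send_rows(
  xyz=[
    [3,5,0],
    [3,5,30],
    [3,5,45],
    [3,5,45],
    [3,5,45],
    [3,5,45],
  ],
  angular=[
    [0,0,0.3],
    [0,0,0.3],
    [0,0,0.3],
    [0,0,0.3],
    [0,0,0.3],
    [0,0,0.3],
  ],
  gripper=[1,1,1,1,1,1],
)

```text
clock: 2.9
position: [0.4777, 0.1649, 0.1952]
ee_rot: [-0.3, 0.951, 0.066, -0.019]
ft_force: [-0.3, -0.2, -0.1]
width: 0.0852
```

```bash
python3 - <<'E'
from h import *; from cell import *
s=state();c=cur(s); print(s["clock"],s["joint_velocities"].round(3)); rel(c,tool(BORE,(0,0,.016)),"grasp")
w=read_camera("wrist"); np.savez("w2.npz",**w)
for p in((0,0,.056),(0,-.095,.02)): print(proj(w,BORE[0]+BORE[1]@p))
g=w["img"][150:260,200:400].astype(int); 
P=cloud(w)
q=inF(BORE,P.reshape(-1,3))
m=(q[:,2]>.048)&(q[:,2]<.065)&(abs(q[:,0])<.03)&(abs(q[:,1])<.03); print("handle top pts",m.sum(),q[m].mean(0),q[m].min(0),q[m].max(0))
m=(q[:,2]>.012)&(q[:,2]<.028)&(abs(q[:,0])<.03)&(abs(q[:,1]+.095)<.03); print("post top pts",m.sum(),q[m].mean(0),q[m].min(0),q[m].max(0))
E
```

```text
2.9 [-0.001 -0.004  0.     0.001 -0.005 -0.002]
grasp [-1.4, -0.8, 70.3] [-0.03, -0.25, 0.01] rows 1.7
[255.54031641 224.82796197]
[386.58401906 204.30592377]
handle top pts 1137 [0.0008534  0.00134166 0.05473652] [-0.01234654 -0.01036878  0.04805753] [0.01154929 0.0128383  0.05734727]
post top pts 520 [ 0.00134908 -0.09226926  0.01883731] [-0.00809319 -0.10233341  0.01203702] [ 0.00928968 -0.08440697  0.02152317]
```

Request:
send_rows(
  xyz=[
    [-2.7,-1,25],
    [-2.7,-1,50],
    [-2.7,-1,70],
    [-2.7,-1,70],
    [-2.7,-1,70],
    [-2.7,-1,70],
    [-2.7,-1,70],
    [-2.7,-1,70],
    [-2.7,-1,70],
    [-2.7,-1,70],
    [-2.7,-1,70],
    [-2.7,-1,70],
    [-2.7,-1,70],
    [-2.7,-1,70],
  ],
  angular=[
    [0,0,0],
    [0,0,0],
    [0,0,0],
    [0,0,0],
    [0,0,0],
    [0,0,0],
    [0,0,0],
    [0,0,0],
    [0,0,0],
    [0,0,0],
    [0,0,0],
    [0,0,0],
    [0,0,0],
    [0,0,0],
  ],
  gripper=[1,1,1,1,1,0.1,0.1,0.1,0.1,0.1,0.1,0.1,0.1,0.1],
  grip_force=70,
)

```text
clock: 4.12
position: [0.4684, 0.2058, 0.1376]
ee_rot: [-0.301, 0.951, 0.066, -0.02]
ft_force: [0.5, -3.8, 6.5]
width: 0.0228
```

```bash
sed -i 's/BORE=.*/BORE=frame([.4683,.2143,.125],188,35)/' h.py; python3 - <<'E'
from h import *; from cell import *
s=state();c=cur(s); print(s["clock"],s["ft_force"],s["width"],inF(BORE,c[0])); rel(c,tool(BORE,(0,0,.016)),"grasp")
E
```

```text
4.1167 [ 0.48363388 -3.75248128  6.53953178] 0.022800661479929377 [0.00029678 0.00109763 0.01518629]
grasp [1.1, 0.3, -0.8] [-0.07, -0.14, -0.03] rows 0.0
```

Request:
send_rows(
  xyz=[
    [0,0,-8],
    [0,0,-20],
    [0,0,-35],
    [0,0,-50],
    [0,0,-65],
    [0,0,-80],
    [0,0,-95],
    [0,0,-105],
    [0,0,-110],
    [0,0,-110],
    [0,0,-110],
  ],
  angular=[
    [0,0,0],
    [0,0,0],
    [0,0,0],
    [0,0,0],
    [0,0,0],
    [0,0,0],
    [0,0,0],
    [0,0,0],
    [0,0,0],
    [0,0,0],
    [0,0,0],
  ],
  gripper=[0.1,0.1,0.1,0.1,0.1,0.1,0.1,0.1,0.1,0.1,0.1],
)

```text
clock: 5.03
position: [0.4759, 0.1434, 0.2266]
ee_rot: [-0.301, 0.951, 0.066, -0.021]
ft_force: [0.5, -0.8, -3.0]
width: 0.0224
```

```bash
python3 - <<'E'
from h import *; from cell import *
s=state();c=cur(s); print(s["clock"],s["ft_force"],s["width"],inF(BORE,c[0]))
w=read_camera("wrist"); np.savez("w3.npz",**w); cv2.imwrite("pics/w3.png",cv2.resize(w["img"],(800,600)))
N=frame([.44,-.185,.12],186.8,25)
N=(N[0]+N[1]@[-.010,.015,0],N[1]); N[0][2]=.12; print(N[0])
# hover: tcp at notch-frame (0,.11,.08)
t=tool(N,(0,.12,.06)); rel(c,(c[0]+np.array([-.02,-.1,.12]),t[1]),"via"); rel(c,t,"pre")
E
```

```text
5.0333 [ 0.45466188 -0.81303494 -3.02682254] 0.02240370950970564 [-7.53037776e-05  2.28681414e-03  1.24092507e-01]
[ 0.42617862 -0.19577538  0.12      ]
via [-33.6, 9.8, -153.5] [-10.08, 0.59, 0.94] rows 3.8
pre [-216.4, 318.3, -159.6] [-10.08, 0.59, 0.94] rows 10.0
```

View pics/w3.png

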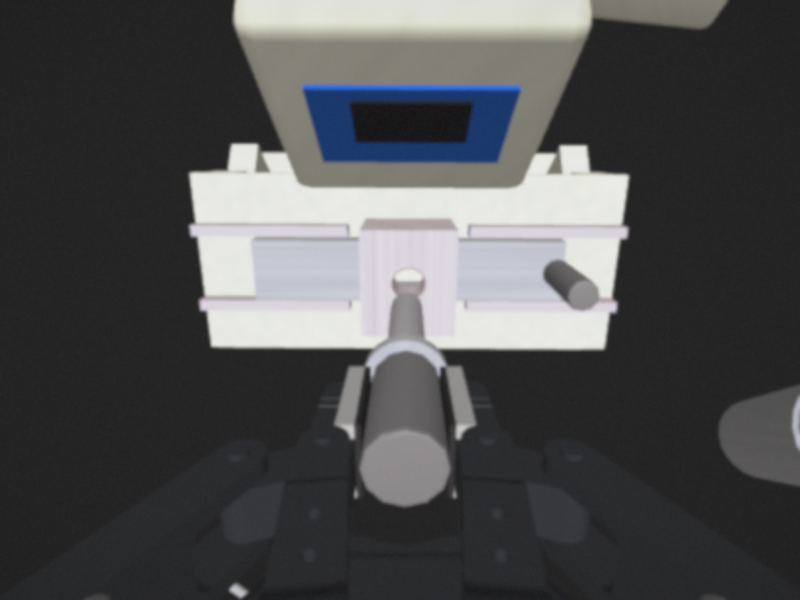

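Pin is out, held straight between the pads, tip clear of the bore mouth at (408,285); the gate has not moved (post at (582,293)). Now over to the open side of the notch.

```bash
cat >> h.py <<'E'
N0=frame([.4262,-.1958,.12],186.8,25)
E
python3 - <<'E'
from h import *; from cell import *
c=cur(state()); t=tool(N0,(0,.09,.1)); print(t[0]); rel(c,(np.array([.40,0,.33]),t[1]),"via"); rel(c,t,"pre")
E
```

```text
[ 0.34183707 -0.24842089  0.21063078]
via [-94.9, 48.4, -160.5] [-10.1, 0.63, 0.93] rows 4.6
pre [-186.6, 311.8, -199.6] [-10.1, 0.63, 0.93] rows 9.9
```

Request:
send_rows(
  xyz=[
    [-20,0,-40],
    [-55,20,-80],
    [-75,35,-120],
    [-95,60,-160],
    [-110,95,-165],
    [-125,130,-170],
    [-135,165,-175],
    [-145,200,-180],
    [-160,235,-185],
    [-170,270,-190],
    [-187,300,-198],
    [-187,312,-200],
    [-187,312,-200],
    [-187,312,-200],
    [-187,312,-200],
    [-187,312,-200],
  ],
  angular=[
    [0,0,0],
    [-3,0,0],
    [-6,0,0],
    [-10.1,0.6,0.9],
    [-10.1,0.6,0.9],
    [-10.1,0.6,0.9],
    [-10.1,0.6,0.9],
    [-10.1,0.6,0.9],
    [-10.1,0.6,0.9],
    [-10.1,0.6,0.9],
    [-10.1,0.6,0.9],
    [-10.1,0.6,0.9],
    [-10.1,0.6,0.9],
    [-10.1,0.6,0.9],
    [-10.1,0.6,0.9],
    [-10.1,0.6,0.9],
  ],
  gripper=[0.1,0.1,0.1,0.1,0.1,0.1,0.1,0.1,0.1,0.1,0.1,0.1,0.1,0.1,0.1,0.1],
)

```text
clock: 6.42
position: [0.3423, -0.2473, 0.2118]
ee_rot: [-0.216, 0.974, 0.059, -0.012]
ft_force: [-0.6, -1.4, -3.0]
width: 0.0226
```

```bash
python3 - <<'E'
from h import *; from cell import *
s=state();c=cur(s); print(s["clock"],s["ft_force"],s["width"],inF(N0,c[0]),s["joints"].round(2)); rel(c,tool(N0,(0,.09,.1)))
w=read_camera("wrist"); np.savez("w4.npz",**w); im=cv2.resize(w["img"],(800,600))
for x,y in((-32,25),(32,25),(0,0),(-32,-25),(32,-25)):
    p=proj(w,N0[0]+N0[1]@[x/1e3,y/1e3,0])*1.5625; cv2.circle(im,tuple(int(v) for v in p),3,(0,0,255),-1)
cv2.imwrite("pics/w4.png",im)
E
```

```text
6.4167 [-0.61717859 -1.4168578  -3.03931029] 0.02261636991516671 [0.00139859 0.08936539 0.10060977] [-0.92  0.31  1.65  0.22  1.56 -1.08]
 [-0.6, 1.4, 0.6] [-0.02, -0.03, 0.17] rows 0.0
```

View pics/w4.png

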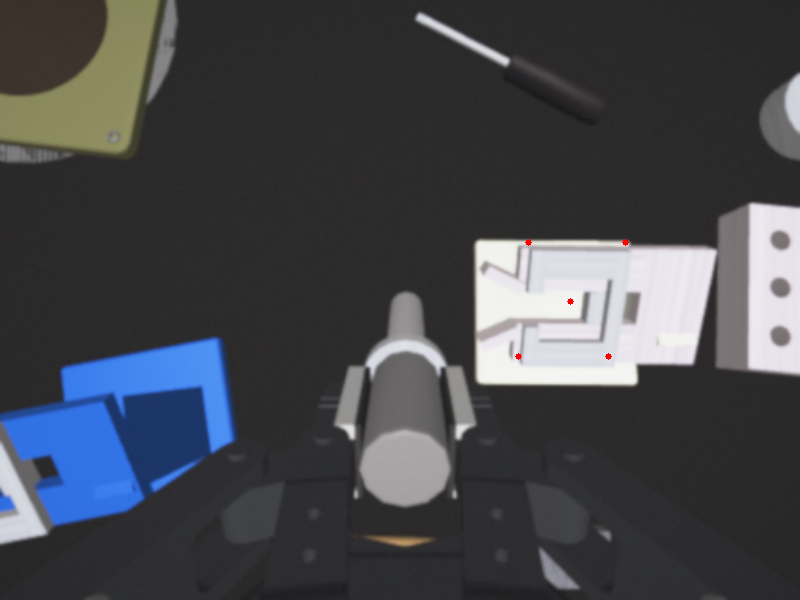

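```bash
python3 - <<'E'
from h import *
w=load("w4"); 
cv2.imwrite("pics/w4c.png",tile(w["img"],300,145,165,105,4)[:, :660])
q=inF(N0,cloud(w).reshape(-1,3)); I=w["img"].reshape(-1,3)
m=(abs(q[:,2])<.02)&(abs(q[:,0])<.05)&(q[:,1]>-.07)&(q[:,1]<.06); q=q[m]
print(m.sum()); 
# bare plate region
b=q[(q[:,1]<-.045)&(abs(q[:,0])<.02)]; A=np.c_[b[:,:2],np.ones(len(b))]; print("plane z=ax+by+c",np.linalg.lstsq(A,b[:,2],rcond=None)[0],len(b))
s=q[(q[:,1]>-.02)&(q[:,1]<.01)&(abs(abs(q[:,0])-.026)<.004)]; print("rim z",np.median(s[:,2]))
H,xe,ye=np.histogram2d(q[:,0],q[:,1],bins=[np.arange(-.04,.041,.004),np.arange(-.07,.06,.004)])
for i,r in list(enumerate(H))[::-1]: print(f"{xe[i]*1e3:5.0f}","".join(" .:+#"[min(4,int((v+2)//4))] for v in r))
E
```

```text
9108
plane z=ax+by+c [-0.00313551 -0.00370695  0.00145383] 1381
rim z 0.0072323071852386815
   36                                 
   32                                 
   28 #########################       
   24 ##########+##############       
   20 ##########+##############   ::  
   16 ######################### :###  
   12 ##########+###++++###+#######:  
    8 ##########+################.    
    4 #########::#####+:+++.+#..      
   -0 #########  #####                
   -4 #########  #####                
   -8 #########  #####                
  -12 #########  #####   ....:+.      
  -16 ##########+################.    
  -20 ##########++############:####:  
  -24 ##########+############## :###  
  -28 ##########+##############   :.  
  -32 ##########+##############       
  -36 ##########:+#############       
  -40
```

View pics/w4c.png

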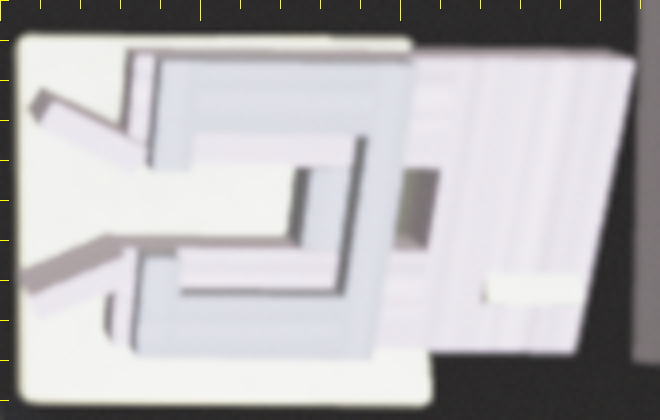

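The crop shows the saddle's rim, pocket and slot clearly: the saddle front edge (160,57)-(137,355) is set a few mm inside the plate's front edge (132,52)-(112,350).

```bash
python3 - <<'E'
from h import *
w=load("w4")
def on(px,zp):
    o,d=ray(w,300+px[0]/4-.4,145+px[1]/4-.4); o=(o-N0[0])@N0[1]; d=d@N0[1]; return (o+d*(zp-o[2])/d[2])*1e3
z0=.0014
for n,p,z in(("plate fu",(132,52),z0),("plate fl",(112,350),z0),("plate bu",(634,60),z0),("plate bl",(577,352),z0),
 ("sad fu",(160,57),z0+.006),("sad fl",(137,355),z0+.006),("sad bu",(413,60),z0+.006),("sad bl",(372,358),z0+.006),
 ("pocket bu rim",(366,137),z0+.006),("pocket bl rim",(347,294),z0+.006),("pocket fl rim",(180,292),z0+.006),("pocket fu rim",(192,135),z0+.006),
 ("slot up front floor",(150,169),z0),("slot lo",(140,238),z0), ("slot up rim",(150,168),z0+.006),("slot lo rim",(145,250),z0+.006)): print(n,on(p,z).round(1))
E
```

```text
plate fu [30.2 29.6  1.4]
plate fl [-35.1  28.9   1.4]
plate bu [ 28.9 -71.3   1.4]
plate bl [-35.4 -71.8   1.4]
sad fu [30.5 25.5  7.4]
sad fl [-33.4  25.    7.4]
sad bu [ 30.  -24.    7.4]
sad bl [-34.  -24.7   7.4]
pocket bu rim [ 14.4 -16.9   7.4]
pocket bl rim [-19.4 -17.5   7.4]
pocket fl rim [-19.1  17.2   7.4]
pocket fu rim [14.7 17.8  7.4]
slot up front floor [ 5.8 24.   1.4]
slot lo [-9.3 24.9  1.4]
slot up rim [ 7.8 25.6  7.4]
slot lo rim [-9.8 25.2  7.4]
```

```bash
python3 - <<'E'
from h import *; from cell import *
w=load("w4"); c=cur(state())
P=(cloud(w).reshape(-1,3)-c[0])@c[1]
sel=lambda z0,z1:(P[:,2]>z0)&(P[:,2]<z1)&(abs(P[:,0])<.02)&(abs(P[:,1])<.025)
m=sel(-.046,-.035); q=P[m]; print("cap",m.sum(),q.mean(0),q.min(0),q.max(0))
m=sel(.02,.1); q=P[m]
from scipy.optimize import least_squares
for a,b,r in((.025,.055,.008),(.05,.093,.008),(-.03,-.005,.012)):
    q=P[sel(a,b)]; s=least_squares(lambda p:np.hypot(q[:,0]-p[0],q[:,1]-p[1])-r,[0,0],loss="soft_l1",f_scale=.001); print("axis at",a,b,len(q),s.x, np.abs(s.fun).mean())
m=sel(.0,.013); q=P[m]; print("collar top z", np.percentile(q[np.hypot(q[:,0],q[:,1])>.0125][:,2],[10,50,90]) if m.sum() else 0)
im=cv2.resize(w["img"],(800,600))
for z in(-.0408,.0152,.0952): print(z,proj(w,c[0]+c[1]@[0,0,z])*1.5625)
E
```

```text
cap 3685 [ 0.00048888 -0.00252275 -0.0395812 ] [-0.01991961 -0.01437164 -0.04597183] [ 0.01998865  0.01184723 -0.03500213]
axis at 0.025 0.055 221 [0.00086203 0.00121661] 0.00017192840038073896
axis at 0.05 0.093 360 [0.00100658 0.00134843] 0.00016359157218776227
axis at -0.03 -0.005 2277 [0.00035598 0.00023515] 0.0031281356404560252
collar top z [0.00936299 0.01034558 0.01202502]
-0.0408 [401.67059917 470.86855914]
0.0152 [402.39464964 370.99922959]
0.0952 [402.89286859 302.27916901]
```

```bash
cat >> h.py <<'E'
N1=frame(N0[0]+N0[1]@[-.0022,.0042,.001],186.3,25)
PIN=np.array([.0013,.0009,.0153])
def tp(x,y,z): return tool(N1,np.array([x,y,z])/1e3+PIN)
def st(s):
    c=cur(s); print(round(s["clock"],2),"F tool",(c[1].T@s["ft_force"]).round(1),"w",round(s["width"],4),"pin in N1 mm",((inF(N1,c[0])-PIN)*1e3).round(1)); return c
E
python3 - <<'E'
from h import *; from cell import *
c=st(state())
for p in((0,65,30),(0,65,11),(0,20,11),(0,0,11)): rel(c,tp(*p),p)
E
```

```text
6.47 F tool [-1.5  0.5  2.1] w 0.0228 pin in N1 mm [ 1.5 83.9 84.8]
(0, 65, 30) [19.1, 1.7, 54.7] [0.01, 0.18, 0.63] rows 1.4
(0, 65, 11) [19.1, 1.7, 73.7] [0.01, 0.18, 0.63] rows 1.8
(0, 20, 11) [64.1, 2.2, 73.6] [0.01, 0.18, 0.63] rows 2.3
(0, 0, 11) [84.1, 2.4, 73.5] [0.01, 0.18, 0.63] rows 2.7
```

Request:
send_rows(
  xyz=[
    [19,1.7,20],
    [19,1.7,45],
    [19,1.7,65],
    [19,1.7,73.7],
    [19,1.7,73.7],
    [19,1.7,73.7],
    [19,1.7,73.7],
  ],
  angular=[
    [0,0.2,0.6],
    [0,0.2,0.6],
    [0,0.2,0.6],
    [0,0.2,0.6],
    [0,0.2,0.6],
    [0,0.2,0.6],
    [0,0.2,0.6],
  ],
  gripper=[0.1,0.1,0.1,0.1,0.1,0.1,0.1],
)

```text
clock: 7.05
position: [0.3584, -0.2182, 0.1448]
ee_rot: [-0.215, 0.975, 0.053, -0.011]
ft_force: [1.3, -0.3, -2.6]
width: 0.0229
```

```bash
python3 - <<'E'
from h import *; from cell import *
c=st(state())
for p in((0,20,11),(0,0,11)): rel(c,tp(*p),p)
w=read_camera("wrist"); np.savez("w5.npz",**w); cv2.imwrite("pics/w5.png",cv2.resize(w["img"][100:340,200:460],None,fx=2.4,fy=2.4,interpolation=2))
E
```

```text
7.05 F tool [1.3 1.5 2.2] w 0.0229 pin in N1 mm [-2.  64.8 12.4]
(0, 20, 11) [44.8, -2.0, 1.5] [0.14, -0.11, -0.02] rows 1.1
(0, 0, 11) [64.8, -2.0, 1.5] [0.14, -0.11, -0.02] rows 1.6
```

View pics/w5.png

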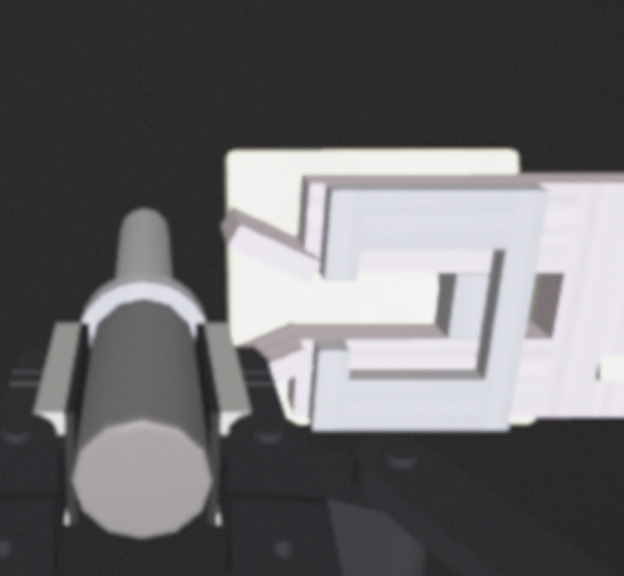

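The pin stands just off the mouth, collar above the rim; slot edges at rim height near (345,278) and (340,347). Checking the centring in this same picture.

```bash
python3 - <<'E'
from h import *; from cell import *
from scipy.optimize import least_squares
w=load("w5"); c=st(state())
X=cloud(w).reshape(-1,3); P=(X-c[0])@c[1]
q=P[(P[:,2]>.03)&(P[:,2]<.093)&(abs(P[:,0])<.02)&(abs(P[:,1])<.025)]
print("shank",least_squares(lambda p:np.hypot(q[:,0]-p[0],q[:,1]-p[1])-.008,[0,0],loss="soft_l1",f_scale=.001).x,len(q))
def on(px,zp):
    o,d=ray(w,200+px[0]/2.4-.3,100+px[1]/2.4-.3); o=(o-N1[0])@N1[1]; d=d@N1[1]; return (o+d*(zp-o[2])/d[2])*1e3
for n,p in(("slot u",(345,278)),("slot l",(340,347)),("sad fu",(328,190)),("sad fl",(313,430)),("sad bu",(545,187)),("sad bl",(509,429)),("pk bu",(505,252)),("pk bl",(485,378)),("pk fl",(349,377))): print(n,on(p,.006).round(1))
n=inF(N1,X); r=n[(n[:,1]>-.02)&(n[:,1]<.01)&(abs(abs(n[:,0])-.025)<.004)&(abs(n[:,2])<.02)]; print("rim z",np.median(r[:,2]),"plate z",np.median(n[(n[:,1]<-.05)&(n[:,1]>-.065)&(abs(n[:,0])<.02)&(abs(n[:,2])<.02)][:,2]))
rel(c,tp(0,40,11),"40")
E
```

```text
7.1 F tool [0.8 0.6 1.7] w 0.0225 pin in N1 mm [-2.2 64.8 12.5]
shank [0.00101391 0.00120266] 533
slot u [ 9.7 16.   6. ]
slot l [-8.7 15.7  6. ]
sad fu [31.7 21.8  6. ]
sad fl [-32.6  20.8   6. ]
sad bu [ 32.3 -28.3   6. ]
sad bl [-32.4 -29.9   6. ]
pk bu [ 16.3 -21.5   6. ]
pk bl [-17.5 -21.5   6. ]
pk fl [-17.2  12.8   6. ]
rim z 0.006341827700675732 plate z 0.0003868994360963714
40 [24.8, -2.2, 1.6] [0.16, -0.13, -0.04] rows 0.6
```

Request:
send_rows(
  xyz=[
    [0,-2.2,1],
    [10,-2.2,1],
    [20,-2.2,1],
    [25,-2.2,1],
    [30,-2.2,1],
    [35,-2.2,1],
    [40,-2.2,1],
    [45,-2.2,1],
    [50,-2.2,1],
    [55,-2.2,1],
    [60,-2.2,1],
    [60,-2.2,1],
    [60,-2.2,1],
  ],
  angular=[
    [0,0,0],
    [0,0,0],
    [0,0,0],
    [0,0,0],
    [0,0,0],
    [0,0,0],
    [0,0,0],
    [0,0,0],
    [0,0,0],
    [0,0,0],
    [0,0,0],
    [0,0,0],
    [0,0,0],
  ],
  gripper=[0.1,0.1,0.1,0.1,0.1,0.1,0.1,0.1,0.1,0.1,0.1,0.1,0.1],
)

```text
clock: 8.18
position: [0.4173, -0.2084, 0.1438]
ee_rot: [-0.216, 0.975, 0.053, -0.012]
ft_force: [0.4, -1.6, -2.6]
width: 0.0221
```

```bash
python3 - <<'E'
from h import *; from cell import *
c=st(state()); rel(c,tp(0,0,11),"0"); rel(c,tp(0,-4,11),"-4")
E
```

```text
8.18 F tool [0.3 2.6 1.7] w 0.0221 pin in N1 mm [ 0.5  5.1 10.1]
0 [5.1, 0.5, -0.9] [0.02, -0.06, -0.06] rows 0.1
-4 [9.1, 0.5, -0.9] [0.02, -0.06, -0.06] rows 0.2
```

Request:
send_rows(
  xyz=[
    [3,0.5,0],
    [6,0.5,0],
    [8,0.5,0],
    [9,0.5,0],
    [9,0.5,0],
    [9,0.5,0],
  ],
  angular=[
    [0,0,0],
    [0,0,0],
    [0,0,0],
    [0,0,0],
    [0,0,0],
    [0,0,0],
  ],
  gripper=[0.1,0.1,0.1,0.1,0.1,0.1],
)

```text
clock: 8.68
position: [0.4258, -0.2078, 0.1436]
ee_rot: [-0.216, 0.975, 0.053, -0.012]
ft_force: [-0.4, 0.8, -2.0]
width: 0.0224
```

```bash
python3 - <<'E'
from h import *; from cell import *
st(state())
E
```

```text
8.68 F tool [-0.3  0.1  2.1] w 0.0224 pin in N1 mm [ 0.1 -3.4 10.1]
```

Request:
send_rows(
  xyz=[
    [0.7,0,0],
    [1.4,0,0],
    [2,0,0],
    [2.5,0,0],
    [2.5,0,0],
    [2.5,0,0],
  ],
  angular=[
    [0,0,0],
    [0,0,0],
    [0,0,0],
    [0,0,0],
    [0,0,0],
    [0,0,0],
  ],
  gripper=[0.1,0.1,0.1,0.1,0.1,0.1],
)

```text
clock: 9.18
position: [0.4278, -0.2076, 0.1435]
ee_rot: [-0.216, 0.975, 0.053, -0.012]
ft_force: [-2.3, -0.3, -1.4]
width: 0.0221
```

```bash
python3 - <<'E'
from h import *; from cell import *
st(state())
E
```

```text
9.18 F tool [-2.3  0.6  1.2] w 0.0221 pin in N1 mm [ 0.1 -5.4 10.1]
```

Request:
send_rows(
  xyz=[
    [0.5,0,0],
    [1,0,0],
    [1.5,0,0],
    [1.5,0,0],
  ],
  angular=[
    [0,0,0],
    [0,0,0],
    [0,0,0],
    [0,0,0],
  ],
  gripper=[0.1,0.1,0.1,0.1],
)

```text
clock: 9.52
position: [0.4281, -0.2075, 0.1435]
ee_rot: [-0.216, 0.975, 0.053, -0.014]
ft_force: [-6.5, -1.7, 0.3]
width: 0.0224
```

```bash
python3 - <<'E'
from h import *; from cell import *
st(state())
E
```

```text
9.52 F tool [-6.7  0.8 -0.7] w 0.0224 pin in N1 mm [ 0.1 -5.7 10. ]
```

Request:
send_rows(
  xyz=[
    [-3.3,0,0],
    [-3.3,0,0],
    [-3.3,0,3],
    [-3.3,0,6],
    [-3.3,0,8],
    [-3.3,0,9],
    [-3.3,0,9],
    [-3.3,0,9],
  ],
  angular=[
    [0,0,0],
    [0,0,0],
    [0,0,0],
    [0,0,0],
    [0,0,0],
    [0,0,0],
    [0,0,0],
    [0,0,0],
  ],
  gripper=[0.1,0.1,0.1,0.1,0.1,0.1,0.1,0.1],
)

```text
clock: 10.18
position: [0.4263, -0.204, 0.1353]
ee_rot: [-0.216, 0.975, 0.053, -0.012]
ft_force: [0.5, 0.2, -1.7]
width: 0.0226
```

```bash
python3 - <<'E'
from h import *; from cell import *
st(state())
E
```

```text
10.18 F tool [0.5 0.6 1.6] w 0.0226 pin in N1 mm [ 0.  -4.3  1. ]
```

Request:
send_rows(
  xyz=[
    [0,0,0.5],
    [0,0,1],
    [0,0,1.5],
    [0,0,1.5],
    [0,0,1.5],
  ],
  angular=[
    [0,0,0],
    [0,0,0],
    [0,0,0],
    [0,0,0],
    [0,0,0],
  ],
  gripper=[0.1,0.1,0.1,0.1,0.1],
)

```text
clock: 10.6
position: [0.4263, -0.204, 0.1351]
ee_rot: [-0.216, 0.975, 0.053, -0.011]
ft_force: [-0.8, -3.0, 5.4]
width: 0.0225
```

```bash
python3 - <<'E'
from h import *; from cell import *
st(state())
E
```

```text
10.6 F tool [-1.1  0.3 -6.1] w 0.0225 pin in N1 mm [-0.1 -4.3  0.8]
```

Request:
send_rows(
  xyz=[
    [0,0,-0.8],
    [0,0,-0.8],
    [0,0,-0.8],
    [0,0,-0.8],
    [0,0,-0.8],
    [0,0,-0.8],
    [0,0,-0.8],
    [0,0,-0.8],
    [0,0,-10],
    [0,0,-30],
    [0,0,-60],
    [0,0,-90],
    [0,0,-110],
    [0,0,-110],
    [0,0,-110],
  ],
  angular=[
    [0,0,0],
    [0,0,0],
    [0,0,0],
    [0,0,0],
    [0,0,0],
    [0,0,0],
    [0,0,0],
    [0,0,0],
    [0,0,0],
    [0,0,0],
    [0,0,0],
    [0,0,0],
    [0,0,0],
    [0,0,0],
    [0,0,0],
  ],
  gripper=[0.1,0.1,0.6,0.6,0.6,0.6,0.6,0.6,0.6,0.6,0.6,0.6,0.6,0.6,0.6],
)

```text
clock: 11.85
position: [0.4317, -0.2507, 0.2351]
ee_rot: [-0.215, 0.975, 0.053, -0.011]
ft_force: [0.1, 0.4, 0.5]
width: 0.0511
```

```bash
python3 - <<'E'
from h import *; from cell import *
c=st(state())
w=read_camera("wrist"); np.savez("w6.npz",**w); im=cv2.resize(w["img"],(800,600))
cv2.imwrite("pics/w6.png",im)
n=inF(N1,cloud(w).reshape(-1,3)); 
m=(n[:,2]>.05)&(n[:,2]<.062)&(np.hypot(n[:,0],n[:,1])<.025); print("cap",m.sum(),n[m].mean(0),n[m].min(0),n[m].max(0))
# next: over to post. gripper opening small, push at +y side
for p in((0,-.060,.16),(0,-.060,.012)): rel(c,tool(BORE,p),p)
rel(c,(np.array([.46,.0,.36]),tool(BORE)[1]),"via")
E
```

```text
11.85 F tool [ 0.2 -0.6 -0.3] w 0.0511 pin in N1 mm [ -0.5  -4.5 111.3]
cap 781 [-0.00069829 -0.00406037  0.05587909] [-0.01349633 -0.01594135  0.05008656] [0.01028344 0.00793204 0.05817738]
(0, -0.06, 0.16) [149.3, -343.2, 136.0] [10.17, -1.02, -1.53] rows 9.6
(0, -0.06, 0.012) [146.3, -369.3, 281.7] [10.17, -1.02, -1.53] rows 11.7
via [55.3, -275.9, -9.9] [10.17, -1.02, -1.53] rows 6.8
```

View pics/w6.png

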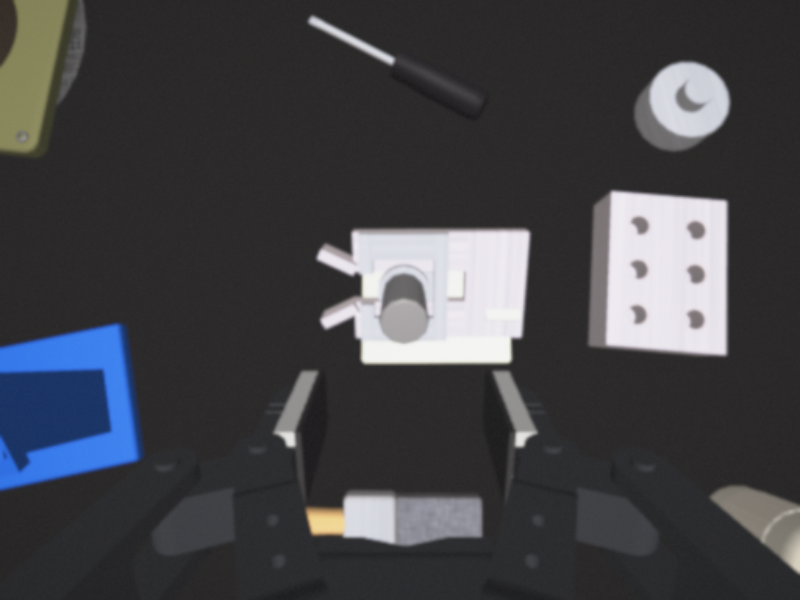

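Pin stands in the pocket with its cap at (404,322), depth gives cap height 55.9 mm over the plate (56 expected), x −0.7, y −4 mm. Going to the post with shut fingers.

Request:
send_rows(
  xyz=[
    [10,-20,-20],
    [15,-60,-15],
    [25,-100,-10],
    [32,-140,-10],
    [38,-180,-10],
    [45,-220,-10],
    [55,-250,-10],
    [65,-276,-5],
    [85,-300,20],
    [110,-320,60],
    [135,-335,100],
    [146,-340,132],
    [146,-340,132],
    [146,-340,132],
    [146,-340,132],
  ],
  angular=[
    [0,0,0],
    [2,0,0],
    [4,0,0],
    [6,-0.5,-1],
    [8,-1,-1.5],
    [10.2,-1,-1.5],
    [10.2,-1,-1.5],
    [10.2,-1,-1.5],
    [10.2,-1,-1.5],
    [10.2,-1,-1.5],
    [10.2,-1,-1.5],
    [10.2,-1,-1.5],
    [10.2,-1,-1.5],
    [10.2,-1,-1.5],
    [10.2,-1,-1.5],
  ],
  gripper=[0.6,0.6,0.6,0.4,0,0,0,0,0,0,0,0,0,0,0],
)

```text
clock: 13.15
position: [0.5356, 0.1284, 0.2569]
ee_rot: [-0.302, 0.951, 0.066, -0.024]
ft_force: [-0.3, 0.1, -0.4]
width: 0.0003
```

```bash
python3 - <<'E'
from h import *; from cell import *
s=state();c=cur(s); print(s["clock"],s["width"],inF(BORE,c[0])); 
for p in((-.003,-.058,.10),(-.003,-.058,.005)):rel(c,tool(BORE,p),p)
w=read_camera("wrist"); n=inF(BORE,cloud(w).reshape(-1,3))
m=(n[:,2]>.012)&(n[:,2]<.028)&(abs(n[:,0])<.03)&(abs(n[:,1]+.095)<.03); print("post top",m.sum(),n[m].mean(0),n[m].min(0),n[m].max(0))
E
```

```text
13.15 0.0003396917366719743 [-0.00173863 -0.05467426  0.16221548]
(-0.003, -0.058, 0.1) [3.7, 1.5, 62.2] [-0.25, 0.31, -0.1] rows 1.5
(-0.003, -0.058, 0.005) [4.2, 1.9, 157.2] [-0.25, 0.31, -0.1] rows 3.8
post top 279 [ 0.00094308 -0.09449453  0.01911791] [-0.00883353 -0.10303506  0.01210097] [ 0.00890693 -0.08609031  0.02134293]
```

Request:
send_rows(
  xyz=[
    [4,2,30],
    [4,2,60],
    [4,2,90],
    [4,2,115],
    [4,2,135],
    [4,2,150],
    [4,2,157],
    [4,2,157],
    [4,2,157],
  ],
  angular=[
    [0,0.2,0],
    [0,0.2,0],
    [0,0.2,0],
    [0,0.2,0],
    [0,0.2,0],
    [0,0.2,0],
    [0,0.2,0],
    [0,0.2,0],
    [0,0.2,0],
  ],
  gripper=[0,0,0,0,0,0,0,0,0],
)

```text
clock: 13.95
position: [0.5292, 0.2156, 0.1294]
ee_rot: [-0.302, 0.951, 0.066, -0.019]
ft_force: [0.3, -0.0, 1.1]
width: 0.0001
```

Request:
send_rows(
  xyz=[
    [4,0,0],
    [8,0,0],
    [12,0,0],
    [16,0,0],
    [20,0,0],
    [24,0,0],
    [28,0,0],
    [32,0,0],
    [36,0,0],
    [40,0,0],
    [44,0,0],
    [48,0,0],
    [52,0,0],
    [52,0,0],
  ],
  angular=[
    [0,0,0],
    [0,0,0],
    [0,0,0],
    [0,0,0],
    [0,0,0],
    [0,0,0],
    [0,0,0],
    [0,0,0],
    [0,0,0],
    [0,0,0],
    [0,0,0],
    [0,0,0],
    [0,0,0],
    [0,0,0],
  ],
  gripper=[0,0,0,0,0,0,0,0,0,0,0,0,0,0],
)

```text
clock: 15.12
position: [0.581, 0.2237, 0.1283]
ee_rot: [-0.302, 0.951, 0.066, -0.02]
ft_force: [-1.4, -1.2, 0.4]
width: -0.0004
```

```bash
python3 - <<'E'
from h import *; from cell import *
s=state();c=cur(s); print(s["clock"],c[1].T@s["ft_force"],inF(BORE,c[0])); 
w=read_camera("wrist"); n=inF(BORE,cloud(w).reshape(-1,3))
m=(n[:,2]>.012)&(n[:,2]<.025)&(abs(n[:,0])<.02)&(n[:,1]<-.1)&(n[:,1]>-.17); print("post top",m.sum(),n[m].mean(0),n[m].min(0),n[m].max(0))
cv2.imwrite("pics/w7.png",w["img"])
E
```

```text
15.1167 [-1.55184949  0.55364386 -0.90559749] [-0.00333372 -0.11292757  0.00632406]
post top 1803 [ 0.00326405 -0.12728856  0.01900156] [-0.00854601 -0.14427298  0.01208778] [ 0.00935963 -0.10000542  0.02497227]
```

Request:
send_rows(
  xyz=[
    [3,0,0],
    [6,0,0],
    [8,0,0],
    [9.5,0,0],
    [11,0,0],
    [12,0,0],
    [12,0,0],
    [12,0,0],
  ],
  angular=[
    [0,0,0],
    [0,0,0],
    [0,0,0],
    [0,0,0],
    [0,0,0],
    [0,0,0],
    [0,0,0],
    [0,0,0],
  ],
  gripper=[0,0,0,0,0,0,0,0],
)

```text
clock: 15.83
position: [0.5904, 0.2252, 0.1282]
ee_rot: [-0.302, 0.951, 0.066, -0.022]
ft_force: [-4.8, -2.2, 2.1]
width: 0.0
```

```bash
python3 - <<'E'
from h import *; from cell import *
s=state();c=cur(s); print(s["clock"],c[1].T@s["ft_force"],inF(BORE,c[0])); 
E
```

```text
15.8333 [-5.07399317  0.0358545  -2.64867916] [-0.00322031 -0.12241027  0.00618053]
```

Request:
send_rows(
  xyz=[
    [0.7,0,0],
    [1.4,0,0],
    [2,0,0],
    [2,0,0],
    [2,0,0],
  ],
  angular=[
    [0,0,0],
    [0,0,0],
    [0,0,0],
    [0,0,0],
    [0,0,0],
  ],
  gripper=[0,0,0,0,0],
)

```text
clock: 16.25
position: [0.5905, 0.2253, 0.1281]
ee_rot: [-0.302, 0.951, 0.066, -0.023]
ft_force: [-7.9, -5.4, 3.7]
width: -0.0002
```

```bash
python3 - <<'E'
from h import *; from cell import *
s=state();c=cur(s); print(s["clock"],c[1].T@s["ft_force"],inF(BORE,c[0])); 
E
```

```text
16.25 [-8.62254344  1.33006881 -5.43720617] [-0.00321295 -0.12256269  0.00604947]
```

At the stop: 2 mm more command moved 0.15 mm and force rose. Backing off and retreating.

Request:
send_rows(
  xyz=[
    [-5,0,0],
    [-10,0,0],
    [-10,0,0],
    [-10,0,-30],
    [-10,0,-60],
    [-10,0,-90],
    [-10,0,-120],
    [-10,0,-150],
    [-10,0,-150],
    [-10,0,-150],
    [-10,0,-150],
  ],
  angular=[
    [0,0,0],
    [0,0,0],
    [0,0,0],
    [0,0,0],
    [0,0,0],
    [0,0,0],
    [0,0,0],
    [0,0,0],
    [0,0,0],
    [0,0,0],
    [0,0,0],
  ],
  gripper=[0,0,0,0,0,0,0,0,0,0,0],
)

```text
clock: 17.17
position: [0.5954, 0.1387, 0.2505]
ee_rot: [-0.302, 0.951, 0.066, -0.02]
ft_force: [0.2, 0.7, -0.5]
width: 0.0001
```

```bash
python3 - <<'E'
from h import *; from cell import *
s=state();c=cur(s); print(s["clock"],s["ft_force"],inF(BORE,c[0]),abs(s["joint_velocities"]).max()); 
w=read_camera("wrist"); n=inF(BORE,cloud(w).reshape(-1,3))
m=(n[:,2]>.015)&(n[:,2]<.025)&(abs(n[:,0])<.02)&(n[:,1]<-.11)&(n[:,1]>-.18); print("post top",m.sum(),n[m].mean(0),n[m].min(0),n[m].max(0))
a=read_camera("scene");b=read_camera("side"); im=np.zeros((600,800,3),np.uint8)
im[:480,:400]=tile(a["img"],215,140,100,120,4); im[:480,400:]=tile(b["img"],200,150,100,120,4); cv2.imwrite("pics/f.png",im)
for k in(a,b):
    n=inF(N1,cloud(k).reshape(-1,3)); m=(n[:,2]>.045)&(n[:,2]<.065)&(np.hypot(n[:,0],n[:,1])<.025); print("cap",m.sum(),n[m].mean(0),n[m].max(0))
E
```

```text
17.1667 [ 0.16183662  0.69761477 -0.49851939] [-0.00386084 -0.11538427  0.15590302] 0.026488567182032297
post top 280 [ 0.00032284 -0.14469732  0.01960651] [-0.00900942 -0.15342038  0.01504002] [ 0.00856447 -0.13650754  0.0218854 ]<stdin>:8: RuntimeWarning: Mean of empty slice.
  ret = um.true_divide(
Traceback (most recent call last):
ValueError: zero-size array to reduction operation maximum which has no identity
```

View pics/f.png

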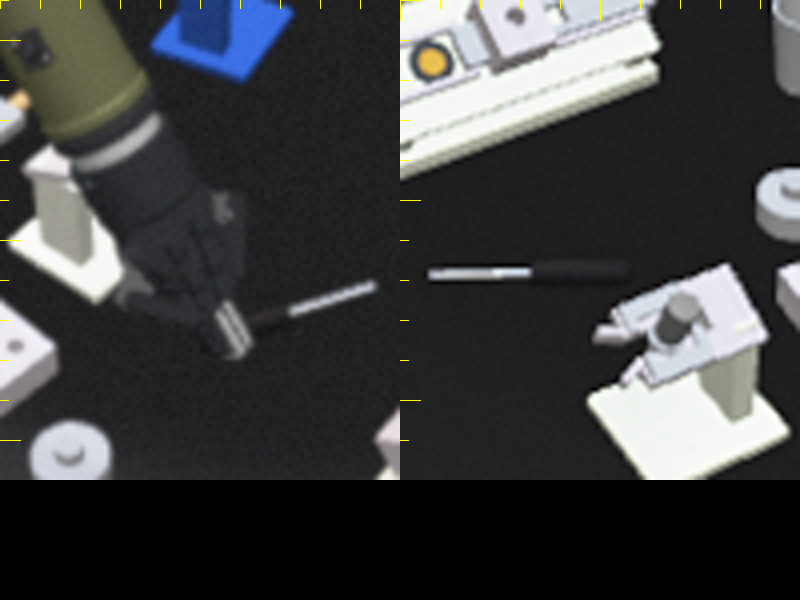

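Post is now at y −144.7 mm (was −94.5), so the gate has travelled about 50 mm. The side view shows the pin standing in the notch (handle at about (685,312)), and a yellow disc in the opened gate. The arm is clear of everything; it hides the rack in the scene camera.

```bash
python3 -c "
from cell import *
print(hand_in())"
```

```text
the job is handed in; nothing more can be done
None
```

I drew the lock pin out of the die station, parked it in the white rack's notch and let go. I then slid the gate open by its post and handed the job in at about 17 s.

- **Pin:** the wrist camera, right after release, put the handle's top 55.9 mm above the plate (56 expected). It was 0.7 mm off the slot's middle and 4 mm in from the notch origin. I found the saddle setting both by sight and by feel: the shank met the tongue about 1.5 mm past the seat.
- **Gate:** the post moved from y −94.5 to −144.7 mm, about 50 mm. A further 2 mm push moved it only 0.15 mm while the force rose, so it was at its stop.
- **Last look:** the side view showed the pin still standing in the notch and the arm clear, with wrist force near zero.
- **Checks that failed or were not made:** a final depth check of the pin from the scene camera got no reading, because the arm hid the rack; I did not repeat it. I did not measure the bystanders' positions at the end. I saw no contact with any of them.

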